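Pack the laundry caddy

TASK

Pack the grey laundry caddy: lay both wooden spring pegs flat in its big empty bay, stand the low dosing cup upright in the square bay beside the soap, and set the small wooden brush, bristles down, in the oblong bay. The one-piece wooden peg, the tall tumbler, the big brush and the little bottle do not belong in it: leave them standing or lying where they are.

Things in the scene. Friction and masses are not known exactly. Their poses are not given: they have to be found in the camera images.
- caddy: low grey open caddy, fixed, 224 (x) by 148 (y) mm, any yaw; origin under its centre, z up. Floor at z = 4, walls and dividers 4 thick, tops at z = 24. Bays inside, in its frame, mm: big peg bay x -108..-8, y -70..70; oblong brush bay x -4..108, y -70..-8; square cup bay x -4..70, y -4..70; slot x 74..108, y -4..70 full of the caddy's own white soap bar (top z = 21).
- peg_a: first wooden spring clothes peg on its side: two wooden legs side by side, small steel spring at the middle. 80 mm long (x), 12 high; sides parallel and 16 mm apart from x = 0 to the jaw end (+x), spreading to 26 at the tail (-x). Origin at the middle of its underside, z up. Grip across y, at about x = +15 mm. 20 g, rigid: it does not open.
- peg_b: second, same wooden spring clothes peg on its side: two wooden legs side by side, small steel spring at the middle. 80 mm long (x), 12 high; sides parallel and 16 mm apart from x = 0 to the jaw end (+x), spreading to 26 at the tail (-x). Origin at the middle of its underside, z up. Grip across y, at about x = +15 mm. 20 g, rigid: it does not open.
- cup: low white plastic dosing cup, round, open at the top, 45 mm high, outer diameter 47 mm at the foot and 50 mm at the rim, wall 2.5 mm. Stands upright. Origin at the centre of its underside; z up. About 30 g.
- brush: small wooden nail brush, 90 mm long (x), 38 mm wide (y), 40 mm high, bristles down: pale bristle block from 0 to 18 mm (5 to 6 mm in from the wood's edges), wooden back from 18 to 40 mm, grip it by the wood across y. Origin at the centre of the underside of the bristles; z up. About 70 g, rigid.
- dolly: look-alike that stays: one-piece wooden peg with a round head and no spring, lying down, 110 mm long (x, head at -x), 16 to 19 mm thick. Origin at the middle of its underside.
- tumbler: look-alike that stays: tall white plastic tumbler, 80 mm high, 58 mm diameter at the foot, 68 mm at the rim, standing. Origin at the centre of its underside.
- big_brush: look-alike that stays: big wooden brush of the same make as the small one, 125 mm long (x), 52 mm wide (y), 46 mm high, bristles down. Origin at the centre of its underside.
- stain_bottle: bystander that stays: little white closed bottle with a grey cap, 42 mm diameter, 85 mm high, standing. Origin at the centre of its underside.
There are look-alikes about, which are no part of the job. What is shaped like the brush but turquoise is not meant. What is shaped like the peg_a but turquoise is not meant.

How it is judged:
By the outcome, as a careful person would: the job done as asked, in the order asked, and still so for the second after the job is handed in, with the robot touching nothing.
It also fails if it takes over 96 s, if anything falls off the work surface, if the arm or the gripper's body presses on something with over 40 N, if the wrist force passes 120 N, or if a joint passes its speed limit or range.

ROBOT

A 6-joint arm with a two-finger parallel gripper is mounted at the origin on the work surface. World frame = base frame: x ahead of the robot, y to its left, z up, the work surface at z = 0. Lengths are in m, angles in rad, forces in N, time in s.
With the tool pointing down it reaches from about 0.375 to 0.9 m from the base axis. Payload 3.1 kg.
Tool frame: the origin (TCP) lies between the finger pads; the fingertips stand 17 mm ahead of it and the grasp point (between the pads) lies 2 mm behind it (tip_extent is the z of the fingertips in the tool frame, in m); z points along the fingers, y is the line along which they close (so a half turn about z gives the same grasp; the last joint's range is limited). The gripper opens to 85 mm and grips with 20 to 120 N. Pads are 22 mm wide; open, the fingers measure 114 mm over their backs; the gripper's body (76 mm by 85 mm) begins 54 mm behind the grasp point. The pads swing forward as they close: fully open they stand 13 mm farther back than shut.
Start: joints at [0.942, 0.527, 1.433, -0, 1.181, -0.178], TCP at [0.272, 0.563, 0.248] pointing down, gripper open.
Joint ranges: [-3.08, 3.08], [-0.75, 2.2], [0.22, 2.44], [-1.43, 4.57], [0, 2.65], [-2.85, 2.85]. Speed limits (rad/s): [2.79, 2.79, 3.14, 3.14, 3.14, 3.14].

INTERFACE

Orientations are given as a unit quaternion [x, y, z, w].
In Python, from rig import observe, read_camera, camera_model, sign_off, find_in, tip_extent gives the robot as it stands. The module is installed in compiled form; this text tells all that it offers.
- The arm moves only by the tool send_rows, never from a script. Its argument "increments" is a list that holds one entry, the list of rows, each a list of 7 numbers: the shift along the world's x, y, z in cm, then the turn, a rotation vector about the world's x, y, z in rad, then the opening, from 0 (shut) to 1 (fully open). A call has 1 to 12 rows; each row shifts and turns the commanded pose from where the row before left it; what a row does not reach is not made up. A row lasts 1/8 s, in which the tool goes at most 62.5 mm and 10.7 degrees, less where a joint would pass 70% of its speed; a pose out of reach is approached as far as the arm can. A call is refused whole if a number of a shift passes 6.25 or a number of a turn 0.188, either way. A call with a gripper value outside its range is refused whole. The fingers move at their own pace and stop on an object; "grip_force" is the grip in N (left out, the last holds). Time passes only in rows, so rows that do not move let the fingers close. It gives the time, the measured TCP pose, the force, the opening and the grip force at its end, in the units of the state.
- observe(): the state, without advancing time (a new reading comes with each control period).
- read_camera(name): name is "side" or "top"; returns the picture (384x512x3 uint8, red, green, blue); there is no depth.
- camera_model(name): a dict with "intrinsics" (3x3 intrinsics, pixels), "dist_coeffs" ([k1, k2, p1, p2, k3] as OpenCV has them; the pictures are not rectified), "T" (4x4, takes a point from camera to world coordinates). Camera axes: x right, y down, z forward; pixel columns grow to the right and rows downward; lengths in m; the calibration is good to about 2 mm. A picture is of the moment at which its call begins. camera_model takes no time and is no camera call.
- sign_off(): hands the job in; it is judged then, once.
Trained networks look in the newest picture that a camera, given by its name, has taken for a name from the list of things; names that differ only in an ending like _2 or _b are one class to them, and where a whole thing is asked for, a point or a joint stands for the part that bears it (a point fixed in the world has none). Each returns a list of dicts, best first, with "confidence" (0 to 1); they miss things now and then, are a little off and sometimes report something else, mostly with a low value. They report only what shows in the picture. A call takes as long as a camera call. They do not tell look-alikes from the thing itself.
- find_in(camera, target): "pixel" ([column, row] in pixels, amid what is visible of it).
The state is a dict: "time": time; "joints": joint angles; "joint_vel": joint speeds; "tau": joint torques, N m; "ee_pos": TCP position; "ee_rot": TCP orientation; "ft_force": force on the tool from outside, world axes, zero at the start; "torque": the same for the moment, N m; "gripper_width": opening from 0.0 (shut) to 1.0 (fully open); "gripper_force": force on a finger pad.
Only numpy, scipy, OpenCV 4.12 (cv2) and the standard library are available. Lean on these libraries where they do the work, as an engineer would, in place of code of your own. Each camera call takes 0.05 s, during which the arm holds its last target. There are 200 camera calls.

## Working session

There is one attempt and no reset: what is moved stays moved. The work goes in short steps, Python scripts to look and compute and a tool call to move; the robot and the scene stay as the last step left them, time stands still between calls to the robot, and variables do not carry over. Pictures are saved under pics/ and viewed, at most 17 in all, crops included, and the job is handed in when it is done.

Besides the shell and the picture viewer there is one more tool, called after "Emit:" as name(argument=value, ...), one argument or row to a line, values as JSON. send_rows: Moves the arm, as the interface text tells. Its arguments: {"type":"object","properties":{"increments":{"type":"array","items":{"type":"array","items":{"type":"array","items":{"type":"number"}}}},"grip_force":{"type":"number"}},"required":["increments"]}

```bash
mkdir -p pics; cat > h.py <<'E'
import numpy as np, cv2
from rig import *
def ray(cam,px):
    m=camera_model(cam);K=np.array(m["intrinsics"]);d=np.array(m["dist_coeffs"]);T=np.array(m["T"])
    u=cv2.undistortPoints(np.array([[px]],float),K,d)[0,0]
    return T[:3,3],T[:3,:3]@np.array([u[0],u[1],1])
def at(cam,px,z):
    o,r=ray(cam,px);return o+r*(z-o[2])/r[2]
def proj(cam,P):
    m=camera_model(cam);T=np.linalg.inv(np.array(m["T"]))
    return cv2.projectPoints(np.array(P,float).reshape(-1,3),cv2.Rodrigues(T[:3,:3])[0],T[:3,3],np.array(m["intrinsics"]),np.array(m["dist_coeffs"]))[0][:,0]
def snap(cam,name,box=None,s=1.5):
    im=read_camera(cam)
    cv2.imwrite(f"pics/raw_{name}.png",im[:,:,::-1])
    c=im if box is None else im[box[1]:box[3],box[0]:box[2]]
    cv2.imwrite(f"pics/{name}.png",cv2.resize(c[:,:,::-1],None,fx=s,fy=s,interpolation=cv2.INTER_CUBIC))
    return im
E
python3 - <<'E'
from h import *
print(observe()); print(tip_extent() if callable(tip_extent) else tip_extent)
for c in("top","side"):
    snap(c,c+"0"); m=camera_model(c); print(c,np.round(m["T"],3).tolist(),np.round(m["intrinsics"],1).tolist())
    for t in("caddy","peg_a","cup","brush","dolly","tumbler","big_brush","stain_bottle"):
        print(t,[(np.round(f["pixel"]).tolist(),round(f["confidence"],2),np.round(at(c,f["pixel"],.01)[:2],3).tolist()) for f in find_in(c,t)][:5])
E
```

```text
{'time': 0.0, 'joints': array([ 9.41495450e-01,  5.28434690e-01,  1.43393223e+00,  8.81073234e-06,
        1.18137490e+00, -1.78519818e-01]), 'joint_vel': array([-0.00046531, -0.00104838, -0.00163017,  0.00055247, -0.00093156,
        0.00082484]), 'tau': array([-9.13652057e-04, -4.42356026e+01, -1.78020000e+01, -1.56260639e-04,
        8.33302183e-03,  4.29757989e-06]), 'ee_pos': array([0.27186437, 0.56201071, 0.24734339]), 'ee_rot': array([ 2.23488537e-01,  9.74705966e-01, -9.86512775e-04, -4.26075863e-04]), 'ft_force': array([0.2018995 , 0.64366562, 0.16801247]), 'torque': array([0.02902296, 0.05316333, 0.03025894]), 'gripper_force': 0.0, 'gripper_width': 0.9983136025955012}
0.017
top [[0.009, -0.998, 0.063, 0.416], [-1.0, -0.01, -0.011, 0.008], [0.012, -0.063, -0.998, 1.41], [0.0, 0.0, 0.0, 1.0]] [[483.1, 0.0, 253.9], [0.0, 483.1, 198.2], [0.0, 0.0, 1.0]]
caddy []
peg_a [([329.0, 223.0], 0.57, [0.434, -0.228]), ([308.0, 252.0], 0.54, [0.349, -0.166]), ([271.0, 222.0], 0.42, [0.437, -0.056])]
cup [([228.0, 224.0], 0.5, [0.43, 0.067])]
brush [([321.0, 135.0], 0.91, [0.693, -0.205])
[... 245 characters left out ...]
[-0.327, -0.708, 0.626, -0.609], [0.009, -0.665, -0.747, 0.776], [0.0, 0.0, 0.0, 1.0]] [[424.4, 0.0, 254.1], [0.0, 424.4, 196.9], [0.0, 0.0, 1.0]]
caddy [([201.0, 128.0], 0.97, [0.48, 0.327])]
peg_a [([248.0, 302.0], 0.81, [0.433, -0.228]), ([227.0, 236.0], 0.77, [0.44, -0.058]), ([200.0, 284.0], 0.77, [0.353, -0.158])]
cup [([207.0, 194.0], 0.56, [0.431, 0.076])]
brush [([357.0, 255.0], 0.77, [0.691, -0.198]), ([312.0, 285.0], 0.68, [0.569, -0.234]), ([288.0, 214.0], 0.22, [0.594, -0.043])]
dolly [([266.0, 360.0], 0.82, [0.426, -0.346])]
tumbler [([274.0, 170.0], 0.84, [0.614, 0.102])]
big_brush [([290.0, 214.0], 0.85, [0.597, -0.045])]
stain_bottle [([343.0, 322.0], 0.73, [0.591, -0.327])]
```

View pics/top0.png

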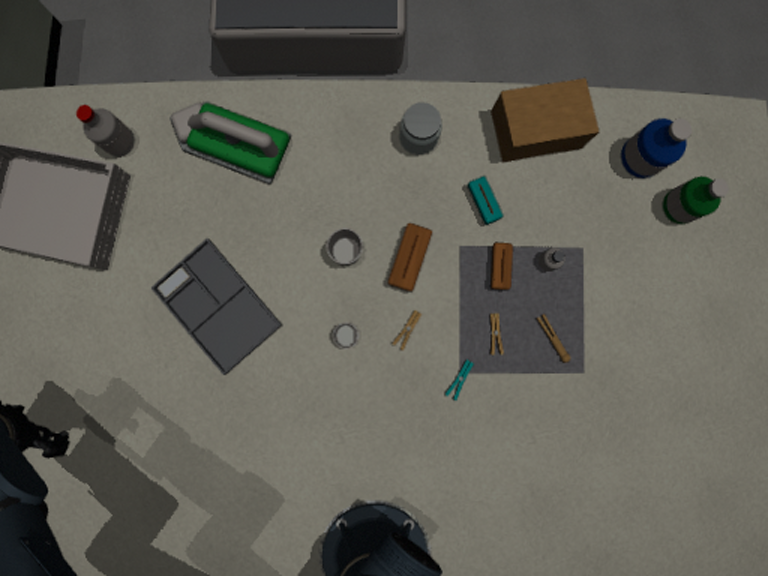

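View pics/side0.png

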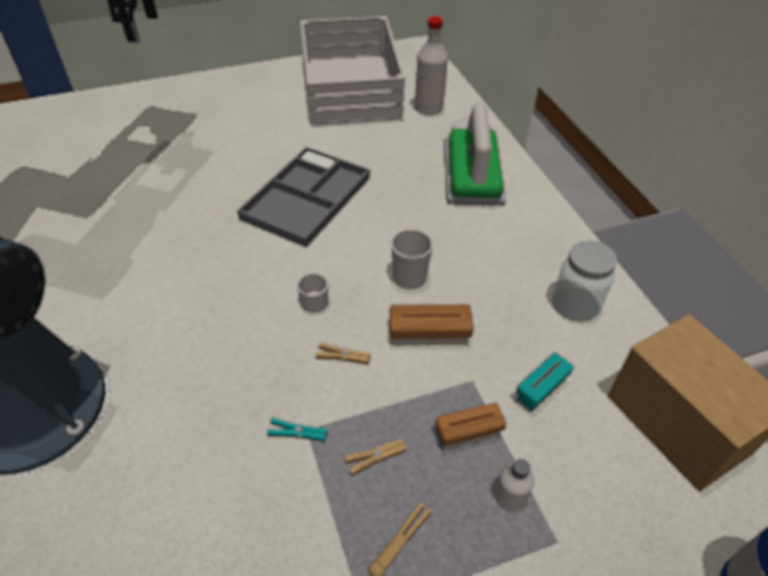

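Picture readings, raw top pixels:
- **Pegs:** wooden at (271,222) and (329,223). The turquoise one at (308,252) is excluded, and the dolly at (368,225) stays.
- **Brush:** the small wooden one at (335,178). The turquoise one at (323,134) is excluded, and the big brush at (273,171) stays.
- **Cup:** the low one at (230,223). The tumbler at (229,165) stays.
- **Caddy:** centred near (144,204), with the soap at (115,187).

Next I'll measure poses by segmentation and confirm them in a crop.

```bash
cat > seg.py <<'E'
from h import *
im={c:cv2.imread(f"pics/raw_{c}0.png") for c in("top","side")}
def blob(c,px,z,r=32):
    hsv=cv2.cvtColor(im[c],cv2.COLOR_BGR2HSV)
    m=((hsv[...,0]<25)&(hsv[...,1]>95)&(hsv[...,2]>50)).astype(np.uint8)
    k=np.zeros_like(m);cv2.circle(k,tuple(map(int,px)),r,1,-1);m&=k
    n,l,s,_=cv2.connectedComponentsWithStats(m,connectivity=8)
    i=min((i for i in range(1,n) if s[i,4]>25),key=lambda i:np.min(np.hypot(*(np.argwhere(l==i)[:,::-1]-px).T)))
    P=np.array([at(c,p[::-1],z)[:2] for p in np.argwhere(l==i).astype(float)])
    (cx,cy),(w,h),a=cv2.minAreaRect((P*1000).astype(np.float32))
    mu=P.mean(0)*1000;u=np.linalg.svd(P*1000-mu,full_matrices=False)[2][0]
    t=(P*1000-[cx,cy])@u; v=(P*1000-mu)@np.array([-u[1],u[0]])
    wid=[np.std(v[t<-10]),np.std(v[t>10])]
    return len(P),np.round([cx,cy],1),np.round([w,h],1),"ax",round(np.degrees(np.arctan2(u[1],u[0])),1),"mean",np.round(mu,1),"spread -/+",np.round(wid,1)
for n,z,t,s in(("pegL",.012,(271,222),(228,236)),("pegR",.012,(329,223),(249,304)),("brush",.04,(335,178),(314,283)),("dolly",.015,(368,225),(266,360))):
    print(n,"top",*blob("top",t,z));print(n,"side",*blob("side",s,z))
for p in((208,239),(281,325),(226,374),(152,288)): print("cad",np.round(at("top",np.array(p)/1.5,.024)*1000))
for p in((307,149),(371,176),(306,243),(239,211)): print("cadS",np.round(at("side",np.array(p)/1.5,.024)*1000))
c=im["top"][150:270,255:400];cv2.imwrite("pics/crop1.png",cv2.resize(c,None,fx=5,fy=5,interpolation=cv2.INTER_CUBIC))
c=im["top"][145:255,95:245];cv2.imwrite("pics/crop2.png",cv2.resize(c,None,fx=5,fy=5,interpolation=cv2.INTER_CUBIC))
E
python3 seg.py
```

```text
pegL top 119 [444.7 -56.9] [22.  77.8] ax 150.3 mean [445.8 -59.9] spread -/+ [4.4 7.6]
pegL side 108 [424.9 -48.1] [25.  35.8] ax -30.5 mean [424.6 -51.6] spread -/+ [9.9 4.9]
pegR top 120 [ 435.6 -232.6] [78.7 23.6] ax -176.1 mean [ 438.6 -230.1] spread -/+ [4.8 7.8]
pegR side 287 [ 435.6 -230.2] [78.6 24.6] ax -175.9 mean [ 435.4 -232.3] spread -/+ [5.  7.7]
brush top 378 [ 566.2 -238.5] [36.7 87.8] ax 177.1 mean [ 566.4 -238.3] spread -/+ [10.8 10.8]
brush side 835 [ 563.4 -242.8] [41.9 89.8] ax 178.6 mean [ 562.7 -243. ] spread -/+ [11.8 12. ]
dolly top 157 [ 427.4 -345.1] [101.1  16.4] ax -148.1 mean [ 425.  -346.8] spread -/+ [5.2 4.4]
dolly side 410 [ 426.7 -347.7] [103.9  16.6] ax -148.0 mean [ 422.2 -350.7] spread -/+ [5.4 4.1]
cad [614. 330.  24.]
cad [448. 184.  24.]
cad [353. 289.  24.]
cad [517. 440.  24.]
cadS [519. 435.  24.]
cadS [612. 313.  24.]
cadS [449. 174.  24.]
cadS [356. 292.  24.]
```

View pics/crop1.png

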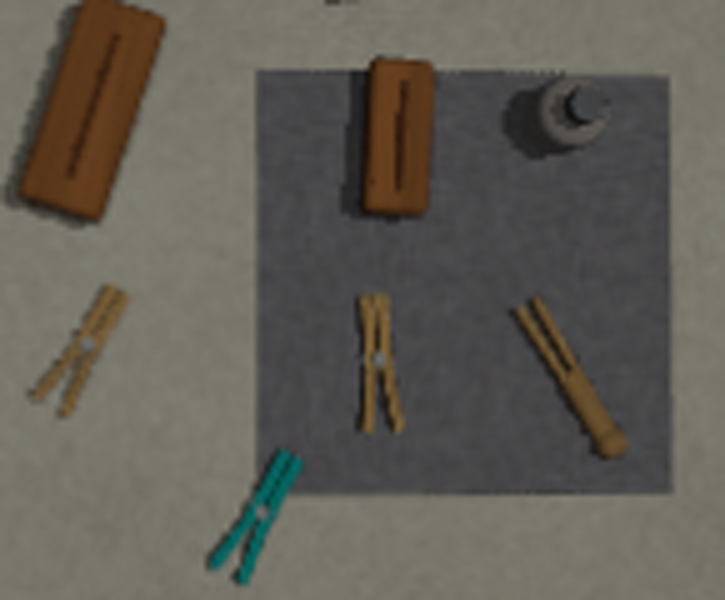

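View pics/crop2.png

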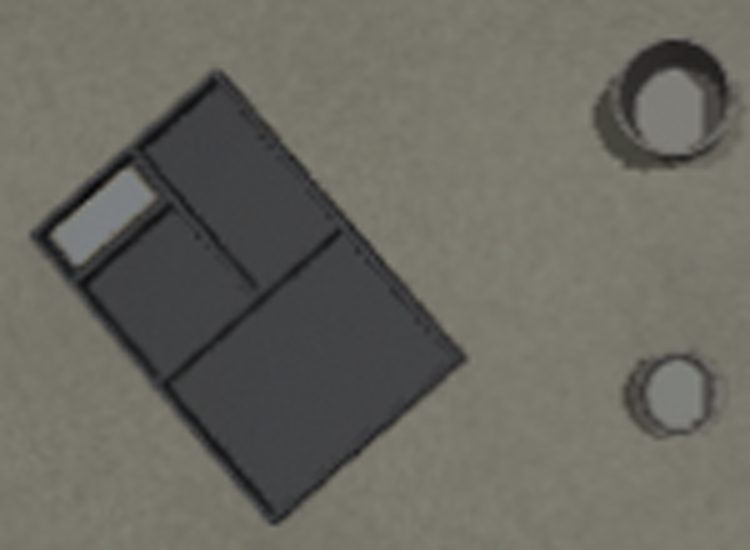

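The crops confirm the choices: spring pegs at crop1 (80,350) and (380,360) with jaws upward, the small brush at (400,137), and the low cup at crop2 (678,395). The big bay is the lower right one. Next I'll fit the caddy and cup using both cameras.

```bash
cat > fit.py <<'E'
from h import *
from scipy.optimize import least_squares
cor=np.array([[112,-74],[-112,-74],[-112,74],[112,74]])/1e3
top=np.array([[220,72],[465,357],[275,522],[33,235]])/5+[95,145]
side=np.array([[371,176],[306,243],[239,211],[307,149]])/1.5
def pts(p,xy,z): 
    c,s=np.cos(p[2]),np.sin(p[2]);xy=np.atleast_2d(xy);return np.c_[xy@np.array([[c,s],[-s,c]])+p[:2],np.full(len(xy),z)]
for use in("t","s","ts"):
    f=lambda p:np.r_[(proj("top",pts(p,cor,.024))-top).ravel()*("t" in use),(proj("side",pts(p,cor,.024))-side).ravel()*("s" in use)]
    r=least_squares(f,[.48,.31,.7]);p=r.x;print(use,np.round(p,4),np.degrees(p[2]).round(1),np.round(r.fun,1))
for n,q in(("peg",(-58,-35)),("peg",(-58,35)),("cup",(33,35)),("brush",(52,-40))): print(n,q,pts(p,np.array(q)/1e3,0)[0,:2].round(4))
cup=at("top",(230.6,224),.003)[:2];print("cup",cup.round(4))
im=cv2.imread("pics/raw_side0.png");b=(95,85,285,255);s=4
big=cv2.resize(im[b[1]:b[3],b[0]:b[2]],None,fx=s,fy=s,interpolation=cv2.INTER_CUBIC)
def dr(P,col): cv2.polylines(big,[((proj("side",P)-b[:2]+.5)*s).astype(int)],True,col,1)
a=np.linspace(0,6.28,40);circ=np.c_[np.cos(a),np.sin(a)]
dr(np.c_[circ*.025+cup,np.full(40,.045)],(0,0,255));dr(np.c_[circ*.0235+cup,np.full(40,0)],(0,255,0))
dr(pts(p,cor,.024),(0,0,255))
for x0,x1,y0,y1 in((-108,-8,-70,70),(-4,108,-70,-8),(-4,70,-4,70)): dr(pts(p,np.array([[x0,y0],[x1,y0],[x1,y1],[x0,y1]])/1e3,.024),(0,255,255))
for c,j in(((.4447,-.0569),-29.7),):
    dr(pts((*c,np.radians(j)),np.array([[-40,-13],[0,-8],[40,-8],[40,8],[0,8],[-40,13]])/1e3,.012),(255,0,0))
cv2.imwrite("pics/ov.png",big)
E
python3 fit.py
```

```text
t [0.4833 0.3103 0.7288] 41.8 [-0.1 -0.8  0.4  0.1  0.   0.8 -0.4 -0.1 -0.  -0.  -0.  -0.  -0.   0.
 -0.  -0. ]
s [0.4848 0.3039 0.711 ] 40.7 [ 0.  -0.   0.   0.   0.   0.   0.  -0.   1.  -2.1 -0.4 -0.2 -1.4  1.6
  0.9  0.2]
ts [0.4843 0.3081 0.7212] 41.3 [ 1.  -1.2  1.1  0.1  0.4  0.5  0.4 -0.7  0.2 -3.2 -0.4 -1.2 -1.7  1.
 -0.1 -0.6]
peg (-58, -35) [0.4638 0.2435]
peg (-58, 35) [0.4176 0.2961]
cup (33, 35) [0.486  0.3562]
brush (52, -40) [0.5498 0.3124]
cup [0.4289 0.0596]
```

View pics/ov.png

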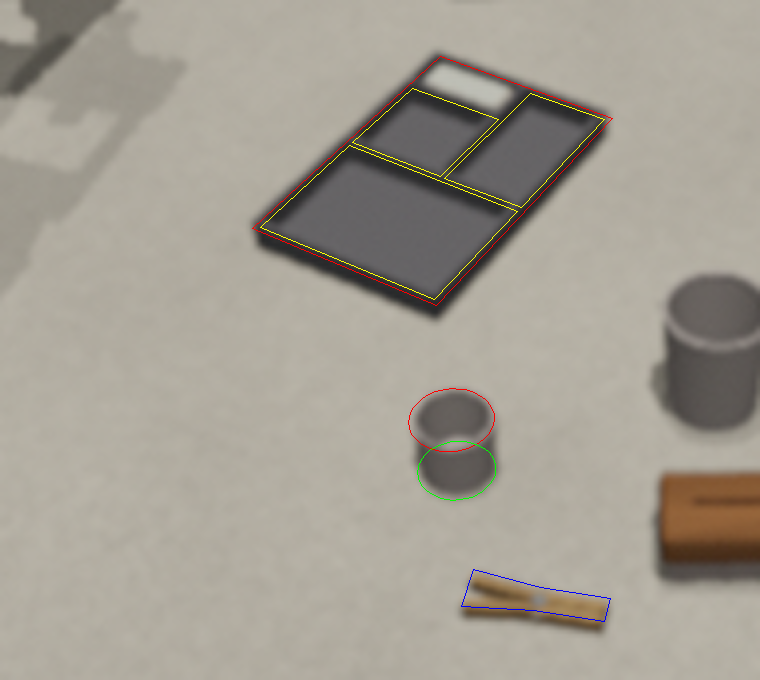

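The overlay agrees with the side picture to within about 2 mm for the caddy, cup and peg. Moving above the left peg.

Emit:
send_rows(
  increments=[
    [[1.55,-5.2,-0.8,0,0,-0.006,0.5],[1.55,-5.2,-0.8,0,0,-0.006,0.5],[1.55,-5.2,-0.8,0,0,-0.006,0.5],[1.55,-5.2,-0.8,0,0,-0.006,0.5],[1.55,-5.2,-0.8,0,0,-0.006,0.5],[1.55,-5.2,-0.8,0,0,-0.006,0.5],[1.55,-5.2,-0.8,0,0,-0.006,0.5],[1.55,-5.2,-0.8,0,0,-0.006,0.5],[1.55,-5.2,-0.8,0,0,-0.006,0.5],[1.55,-5.2,-0.8,0,0,-0.006,0.5],[1.55,-5.2,-0.8,0,0,-0.006,0.5],[1.5,-5.2,-0.8,0,0,0,0.5]],
  ],
  grip_force=30,
)

```text
time: 2.4
ee_pos: [0.4586, -0.0635, 0.1523]
ee_rot: [0.256, 0.967, -0.0, 0.001]
ft_force: [0.9, 0.2, -0.7]
gripper_width: 0.498
gripper_force: 0.0
```

Emit:
send_rows(
  increments=[
    [[0,-0.3,-3,0,0,0,0.5],[0,0,-3,0,0,0,0.5],[0,0,-3,0,0,0,0.5],[0,0,0,0,0,0,0.5],[0,0,0,0,0,0,0.5]],
  ],
)

```text
time: 3.02
ee_pos: [0.4583, -0.0646, 0.0629]
ee_rot: [0.255, 0.967, -0.0, 0.001]
ft_force: [-0.5, 0.3, -0.3]
gripper_width: 0.5
gripper_force: 0.0
```

```bash
cat > st.py <<'E'
from h import *
o=observe();q=o["ee_rot"];x,y=q[0],q[1]
from scipy.spatial.transform import Rotation as R
M=R.from_quat(q).as_matrix()
print("t",round(o["time"],2),"pos",o["ee_pos"].round(4),"psi",np.degrees(np.arctan2(M[1,0],M[0,0])).round(1)%360,"z",M[:,2].round(3),"F",o["ft_force"].round(1),"w",round(o["gripper_width"],3),o["gripper_force"],"j",o["joints"].round(2))
E
python3 st.py
```

```text
t 3.02 pos [ 0.4583 -0.0646  0.0629] psi 150.4 z [ 0.001 -0.    -1.   ] F [-0.5  0.3 -0.3] w 0.5 0.0 j [-0.38  0.66  1.98  0.    0.51 -1.44]
```

Emit:
send_rows(
  increments=[
    [[0,0,-2.2,0,0,0,0.5],[0,0,-2.2,0,0,0,0.5],[0,0,0,0,0,0,0.5],[0,0,0,0,0,0,0.05],[0,0,0,0,0,0,0.05],[0,0,0,0,0,0,0.05],[0,0,0,0,0,0,0.05],[0,0,0,0,0,0,0.05]],
  ],
)

```text
time: 4.03
ee_pos: [0.4585, -0.0647, 0.0197]
ee_rot: [0.255, 0.967, -0.0, 0.001]
ft_force: [-0.5, 0.1, 6.0]
gripper_width: 0.174
gripper_force: 31.0
```

```bash
python3 st.py; python3 -c "
from h import *
snap('side','g1',(175,180,325,290),5)"
```

```text
t 4.03 pos [ 0.4585 -0.0647  0.0197] psi 150.4 z [ 0.002 -0.001 -1.   ] F [-0.5  0.1  6. ] w 0.174 31.021379828453064 j [-0.38  0.75  1.99 -0.    0.4  -1.44]
```

View pics/g1.png

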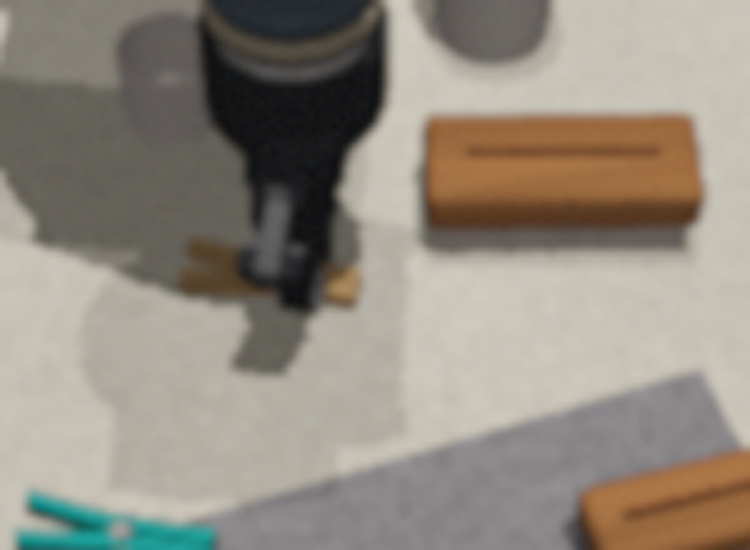

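The peg is gripped across its jaw half (opening 15 mm); the crop shows it at (270,275). Lifting and carrying it to the big bay.

Emit:
send_rows(
  increments=[
    [[0,0,5,0,0,0,0.05],[0,0,5,0,0,0,0.05],[0.2,4,0,0,0,0.155,0.05],[0.2,4,0,0,0,0.155,0.05],[0.2,4,0,0,0,0.155,0.05],[0.2,4,0,0,0,0.155,0.05],[0.2,4,0,0,0,0.155,0.05],[0.2,4,0,0,0,0.155,0.05],[0.2,4,0,0,0,0.155,0.05],[0.2,3.8,0,0,0,0.155,0.05],[0,0,-4,0,0,0,0.05],[0,0,-2,0,0,0,0.05]],
  ],
)

```text
time: 5.58
ee_pos: [0.4729, 0.2542, 0.0576]
ee_rot: [-0.355, 0.935, 0.0, -0.0]
ft_force: [-0.5, 0.4, -1.2]
gripper_width: 0.171
gripper_force: 30.2
```

```bash
python3 st.py; python3 -c "
from h import *
snap('side','g2',(75,60,225,180),5)"
```

```text
t 5.58 pos [0.4729 0.2542 0.0576] psi 221.5 z [-0.001 -0.    -1.   ] F [-0.5  0.4 -1.2] w 0.171 30.225293040275574 j [ 0.28  0.71  1.79 -0.    0.64 -2.01]
```

View pics/g2.png

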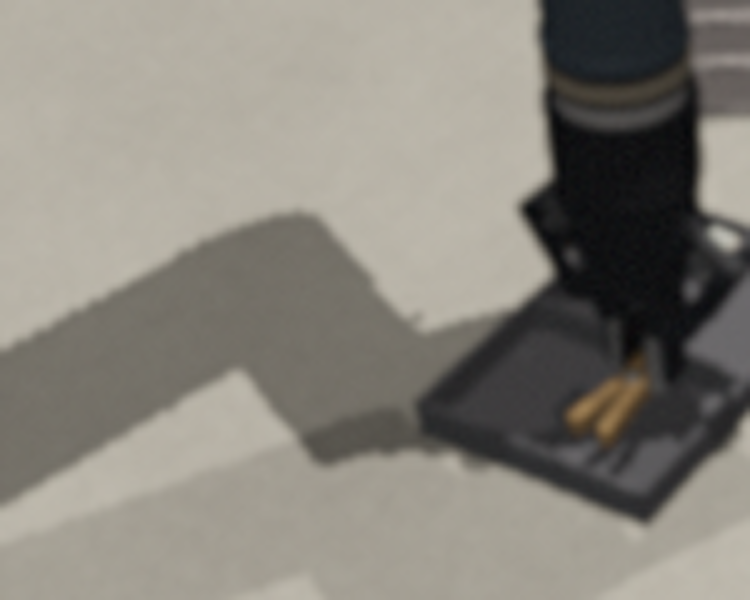

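The peg hangs over the near half of the big bay, aligned with it. Lowering, releasing and retreating toward the second peg.

Emit:
send_rows(
  increments=[
    [[0.2,0,-1.7,0,0,0,0.05],[0,0,-1.6,0,0,0,0.05],[0,0,0,0,0,0,0.05],[0,0,0,0,0,0,0.36],[0,0,0,0,0,0,0.36],[0,0,0,0,0,0,0.36],[0,0,4,0,0,0,0.36],[0,0,5,0,0,0,0.36],[0,0,3,0,0,0,0.36],[0,0,0,0,0,0,0.36]],
  ],
)

```text
time: 6.88
ee_pos: [0.4773, 0.2541, 0.148]
ee_rot: [-0.354, 0.935, -0.0, 0.003]
ft_force: [-0.1, 0.4, 0.8]
gripper_width: 0.359
gripper_force: 0.0
```

```bash
python3 st.py
```

```text
t 6.88 pos [0.4773 0.2541 0.148 ] psi 221.4 z [ 0.006  0.002 -1.   ] F [-0.1  0.4  0.8] w 0.359 0.0 j [ 0.28  0.56  1.74  0.    0.84 -2.01]
```

Emit:
send_rows(
  increments=[
    [[-0.27,-4.85,0,0,0,-0.065,0.45],[-0.27,-4.85,0,0,0,-0.065,0.45],[-0.27,-4.85,0,0,0,-0.065,0.45],[-0.27,-4.85,0,0,0,-0.065,0.45],[-0.27,-4.85,0,0,0,-0.065,0.45],[-0.27,-4.85,0,0,0,-0.065,0.45],[-0.27,-4.85,0,0,0,-0.065,0.45],[-0.27,-4.85,0,0,0,-0.065,0.45],[-0.27,-4.85,0,0,0,-0.065,0.45],[-0.27,-4.85,0,0,0,-0.065,0.45],[0,0,-4,0,0,0,0.45],[0,0,-4,0,0,0,0.45]],
  ],
)

```text
time: 8.38
ee_pos: [0.4483, -0.2323, 0.0637]
ee_rot: [-0.036, 0.999, 0.0, -0.0]
ft_force: [-0.4, -0.5, -0.1]
gripper_width: 0.452
gripper_force: 0.0
```

```bash
python3 st.py
```

```text
t 8.38 pos [ 0.4483 -0.2323  0.0637] psi 184.1 z [-0.  0. -1.] F [-0.4 -0.5 -0.1] w 0.452 0.0 j [-0.7   0.68  1.87  0.    0.59 -2.34]
```

Emit:
send_rows(
  increments=[
    [[0.2,0.15,-2.2,0,0,0,0.45],[0,0,-2.05,0,0,0,0.45],[0,0,0,0,0,0,0.45],[0,0,0,0,0,0,0.05],[0,0,0,0,0,0,0.05],[0,0,0,0,0,0,0.05],[0,0,0,0,0,0,0.05],[0,0,4,0,0,0,0.05],[0,0,5,0,0,0,0.05],[0,0,2,0,0,0,0.05]],
  ],
)

```text
time: 9.62
ee_pos: [0.4517, -0.2306, 0.1355]
ee_rot: [-0.037, 0.999, -0.001, 0.002]
ft_force: [-0.3, -0.0, -0.4]
gripper_width: 0.172
gripper_force: 32.4
```

```bash
python3 st.py; python3 -c "
from h import *
a=snap('side','a')[190:340,175:325];b=snap('top','b')[145:255,95:245]
cv2.imwrite('pics/g3.png',np.hstack([cv2.resize(x[:,:,::-1],(399,n),interpolation=cv2.INTER_CUBIC)[:293] for x,n in((a,399),(b,293))]))"
```

```text
t 9.62 pos [ 0.4517 -0.2306  0.1355] psi 184.2 z [ 0.003 -0.003 -1.   ] F [-0.3 -0.  -0.4] w 0.172 32.37878501415253 j [-0.69  0.55  1.83  0.    0.76 -2.34]
```

View pics/g3.png

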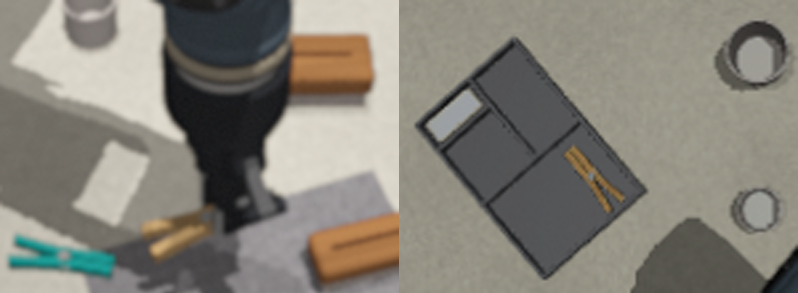

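The second peg is held (left view, (180,235)). The first lies flat in the bay at (594,177) in the right view. Carrying the second to the other half of the bay.

Emit:
send_rows(
  increments=[
    [[-0.23,5.37,0,0,0,0.065,0.05],[-0.23,5.37,0,0,0,0.065,0.05],[-0.23,5.37,0,0,0,0.065,0.05],[-0.23,5.37,0,0,0,0.065,0.05],[-0.23,5.37,0,0,0,0.065,0.05],[-0.23,5.37,0,0,0,0.065,0.05],[-0.23,5.37,0,0,0,0.065,0.05],[-0.23,5.37,0,0,0,0.065,0.05],[-0.23,5.37,0,0,0,0.065,0.05],[-0.23,5.37,0,0,0,0.065,0.05],[0,0,-4,0,0,0,0.05],[0,0,-3,0,0,0,0.05]],
  ],
)

```text
time: 11.22
ee_pos: [0.4265, 0.3077, 0.0606]
ee_rot: [-0.355, 0.935, -0.0, -0.001]
ft_force: [-0.1, 0.4, 0.0]
gripper_width: 0.171
gripper_force: 32.4
```

```bash
python3 st.py
```

```text
t 11.22 pos [0.4265 0.3077 0.0606] psi 221.6 z [-0.002 -0.001 -1.   ] F [-0.1  0.4  0. ] w 0.171 32.37566649913788 j [ 0.41  0.7   1.82 -0.    0.63 -1.88]
```

Emit:
send_rows(
  increments=[
    [[0.2,-0.1,-1.8,0,0,0,0.05],[0,0,-1.7,0,0,0,0.05],[0,0,0,0,0,0,0.05],[0,0,0,0,0,0,0.36],[0,0,0,0,0,0,0.36],[0,0,0,0,0,0,0.36],[0,0,4,0,0,0,0.36],[0,0,5,0,0,0,0.36],[0,0,4,0,0,0,0.6],[0,0,0,0,0,0,0.9]],
  ],
)

```text
time: 12.48
ee_pos: [0.4317, 0.307, 0.1612]
ee_rot: [-0.354, 0.935, 0.0, 0.004]
ft_force: [-0.6, -0.0, -0.4]
gripper_width: 0.773
gripper_force: 0.0
```

```bash
python3 st.py
```

```text
t 12.47 pos [0.4317 0.307  0.1612] psi 221.5 z [ 0.007  0.003 -1.   ] F [-0.6 -0.  -0.4] w 0.773 0.0 j [ 0.41  0.52  1.76 -0.    0.85 -1.89]
```

Emit:
send_rows(
  increments=[
    [[0,-5,0,0,0,0,0.95],[0,-5,0,0,0,0,0.95],[0,-5,0,0,0,0,0.95],[0,-5,0,0,0,0,0.95],[-0.1,-4.7,0,0,0,0,0.95],[0,0,-3,0,0,0,0.95],[0,0,-3,0,0,0,0.95],[0,0,0,0,0,0,0.95]],
  ],
)

```text
time: 13.48
ee_pos: [0.4266, 0.059, 0.0958]
ee_rot: [-0.353, 0.935, 0.002, -0.003]
ft_force: [0.2, -0.3, 0.7]
gripper_width: 0.951
gripper_force: 0.0
```

```bash
python3 st.py; python3 -c "
from h import *
a=snap('side','a')[100:250,145:295];b=snap('top','b')[145:255,95:245]
cv2.imwrite('pics/g4.png',np.hstack([cv2.resize(x[:,:,::-1],(399,n),interpolation=cv2.INTER_CUBIC)[:293] for x,n in((a,399),(b,293))]))"
```

```text
t 13.47 pos [0.4266 0.059  0.0958] psi 221.4 z [-0.007  0.001 -1.   ] F [ 0.2 -0.3  0.7] w 0.951 0.0 j [-0.12  0.57  2.04 -0.    0.54 -2.42]
```

View pics/g4.png

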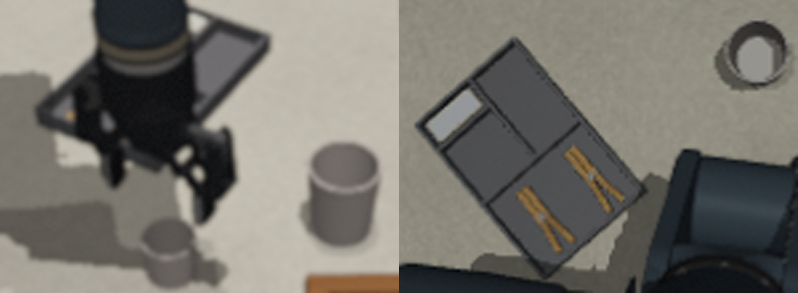

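Both pegs lie flat in the big bay, at (594,177) and (545,217) in the right view, and the open fingers straddle the cup. Descending and gripping it.

Emit:
send_rows(
  increments=[
    [[0.25,0,-2.9,0,0,0,0.95],[0,0,-2.9,0,0,0,0.95],[0,0,0,0,0,0,0.95],[0,0,0,0,0,0,0.5],[0,0,0,0,0,0,0.5],[0,0,0,0,0,0,0.5],[0,0,0,0,0,0,0.5],[0,0,3,0,0,0,0.5],[0,0,3,0,0,0,0.5],[0,0,3,0,0,0,0.5],[0,0,0,0,0,0,0.5]],
  ],
  grip_force=25,
)

```text
time: 14.95
ee_pos: [0.4328, 0.059, 0.1324]
ee_rot: [-0.354, 0.935, -0.002, 0.003]
ft_force: [-0.1, 0.5, -0.1]
gripper_width: 0.573
gripper_force: 26.2
```

```bash
python3 st.py; python3 -c "
from h import *
snap('side','g5',(145,100,295,220),5)"
```

```text
t 14.95 pos [0.4328 0.059  0.1324] psi 221.5 z [ 0.007 -0.001 -1.   ] F [-0.1  0.5 -0.1] w 0.573 26.21263702007127 j [-0.12  0.49  2.01  0.    0.64 -2.42]
```

View pics/g5.png

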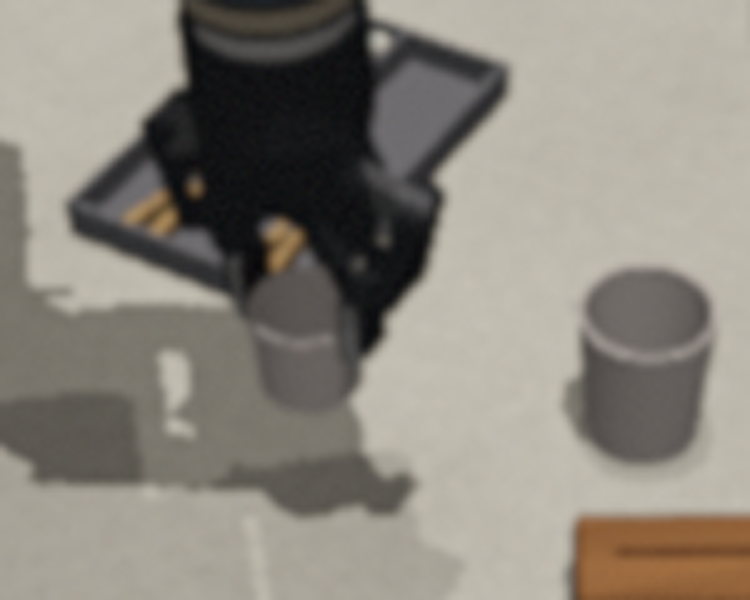

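The cup is lifted upright, at crop (305,340). Carrying it above the square bay.

Emit:
send_rows(
  increments=[
    [[0.7,3.7,0,0,0,0,0.5],[0.7,3.7,0,0,0,0,0.5],[0.7,3.7,0,0,0,0,0.5],[0.7,3.7,0,0,0,0,0.5],[0.7,3.7,0,0,0,0,0.5],[0.7,3.7,0,0,0,0,0.5],[0.7,3.7,0,0,0,0,0.5],[0.7,3.8,0,0,0,0,0.5],[0,0,-2.5,0,0,0,0.5],[0,0,0,0,0,0,0.5],[0,0,0,0,0,0,0.5]],
  ],
)

```text
time: 16.38
ee_pos: [0.4868, 0.3555, 0.1043]
ee_rot: [-0.354, 0.935, -0.0, -0.001]
ft_force: [-0.1, -0.0, -1.3]
gripper_width: 0.574
gripper_force: 26.2
```

```bash
python3 st.py; python3 -c "
from h import *
a=snap('side','a')[70:190,95:245];b=snap('top','b')[135:255,95:245]
cv2.imwrite('pics/g6.png',np.hstack([cv2.resize(x[:,:,::-1],(399,319),interpolation=cv2.INTER_CUBIC) for x in(a,b)]))"
```

```text
t 16.38 pos [0.4868 0.3555 0.1043] psi 221.4 z [-0.001 -0.001 -1.   ] F [-0.1 -0.  -1.3] w 0.574 26.20580209622858 j [ 0.45  0.69  1.6  -0.    0.85 -1.85]
```

View pics/g6.png

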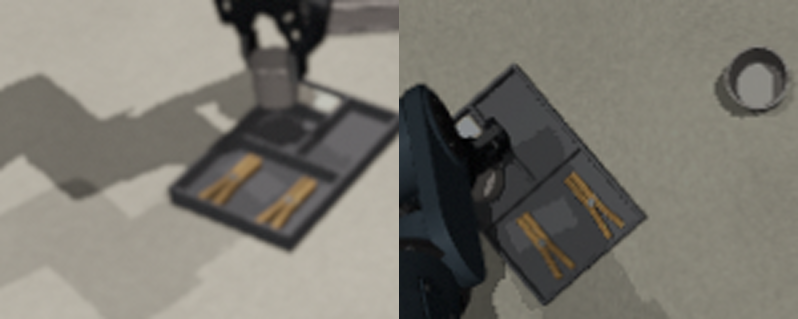

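The cup hangs over the square bay with the pegs clear. Lowering and releasing.

Emit:
send_rows(
  increments=[
    [[0,0,-2,0,0,0,0.5],[0,0,-2,0,0,0,0.5],[0,0,-1.5,0,0,0,0.5],[0,0,-0.5,0,0,0,0.5],[0,0,0,0,0,0,0.5],[0,0,0,0,0,0,0.5]],
  ],
)

```text
time: 17.23
ee_pos: [0.4878, 0.3562, 0.0455]
ee_rot: [-0.354, 0.935, 0.0, 0.001]
ft_force: [-0.4, -0.3, 2.0]
gripper_width: 0.577
gripper_force: 26.4
```

```bash
python3 st.py
```

```text
t 17.23 pos [0.4878 0.3562 0.0455] psi 221.4 z [ 0.001  0.001 -1.   ] F [-0.4 -0.3  2. ] w 0.577 26.35717183620727 j [ 0.45  0.78  1.62 -0.    0.74 -1.85]
```

Emit:
send_rows(
  increments=[
    [[0,0,-0.1,0,0,0,0.5],[0,0,0,0,0,0,0.62],[0,0,0,0,0,0,0.7],[0,0,0,0,0,0,0.78],[0,0,0,0,0,0,0.78],[0,0,2.5,0,0,0,0.78],[0,0,4,0,0,0,0.78],[0,0,5,0,0,0,0.78],[0,0,0,0,0,0,0.78]],
  ],
)

```text
time: 18.35
ee_pos: [0.4899, 0.3574, 0.1631]
ee_rot: [-0.354, 0.935, 0.0, 0.005]
ft_force: [0.8, 0.1, 0.0]
gripper_width: 0.78
gripper_force: 0.0
```

```bash
python3 st.py
```

```text
t 18.35 pos [0.4899 0.3574 0.1631] psi 221.4 z [ 0.009  0.004 -1.   ] F [0.8 0.1 0. ] w 0.78 0.0 j [ 0.45  0.6   1.56 -0.    0.96 -1.85]
```

Emit:
send_rows(
  increments=[
    [[0.63,-5,0,0,0,-0.064,0.75],[0.63,-5,0,0,0,-0.064,0.75],[0.63,-5,0,0,0,-0.064,0.75],[0.63,-5,0,0,0,-0.064,0.75],[0.63,-5,0,0,0,-0.064,0.75],[0.63,-5,0,0,0,-0.064,0.75],[0.63,-5,0,0,0,-0.064,0.75],[0.63,-5,0,0,0,-0.064,0.75],[0.63,-5,0,0,0,-0.064,0.75],[0.63,-5,0,0,0,-0.064,0.75],[0.63,-5,0,0,0,-0.064,0.75],[0.63,-4.9,0,0,0,-0.064,0.75]],
  ],
)

```text
time: 19.85
ee_pos: [0.5622, -0.2442, 0.1574]
ee_rot: [0.024, 1.0, 0.001, -0.001]
ft_force: [0.7, -0.3, 0.1]
gripper_width: 0.753
gripper_force: 0.0
```

Emit:
send_rows(
  increments=[
    [[0,0,-4,0,0,0,0.75],[0,0,-3,0,0,0,0.75],[0,0,0,0,0,0,0.75],[0,0,0,0,0,0,0.75]],
  ],
)

```text
time: 20.35
ee_pos: [0.5631, -0.243, 0.089]
ee_rot: [0.022, 1.0, -0.0, 0.0]
ft_force: [0.5, 0.2, 0.2]
gripper_width: 0.751
gripper_force: 0.0
```

```bash
python3 st.py; python3 -c "
from h import *
a=snap('side','a')[200:320,230:380];b=snap('top','b')[135:255,95:245]
cv2.imwrite('pics/g7.png',np.hstack([cv2.resize(x[:,:,::-1],(399,319),interpolation=cv2.INTER_CUBIC) for x in(a,b)]))"
```

```text
t 20.35 pos [ 0.5631 -0.243   0.089 ] psi 177.4 z [ 0. -0. -1.] F [0.5 0.2 0.2] w 0.751 0.0 j [-0.59  0.72  1.58 -0.    0.84 -2.12]
```

View pics/g7.png

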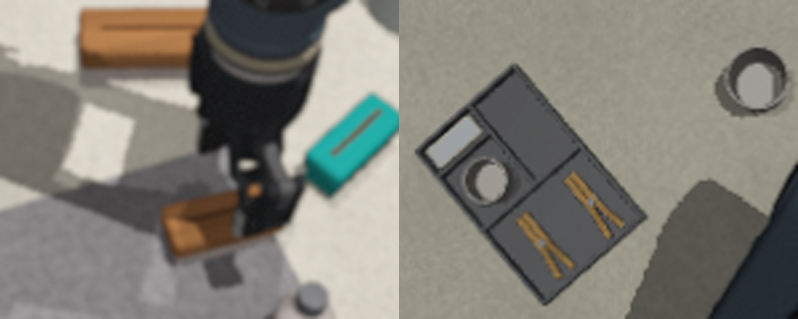

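The cup stands in the square bay at (488,180), right view. The gripper is centred over the small brush. Gripping it by the wood.

Emit:
send_rows(
  increments=[
    [[0.2,0.2,-2.6,0,0,0,0.75],[0,0,-2.5,0,0,0,0.75],[0,0,0,0,0,0,0.75],[0,0,0,0,0,0,0.3],[0,0,0,0,0,0,0.3],[0,0,0,0,0,0,0.3],[0,0,0,0,0,0,0.3]],
  ],
  grip_force=45,
)

```text
time: 21.32
ee_pos: [0.566, -0.2416, 0.0396]
ee_rot: [0.022, 1.0, -0.001, 0.002]
ft_force: [0.1, 0.6, 6.5]
gripper_width: 0.432
gripper_force: 46.9
```

Emit:
send_rows(
  increments=[
    [[0,0,3,0,0,0,0.3],[0,0,4,0,0,0,0.3],[0,0,5,0,0,0,0.3],[0,0,0,0,0,0,0.3]],
  ],
)

```text
time: 21.82
ee_pos: [0.5674, -0.2426, 0.1625]
ee_rot: [0.022, 1.0, -0.003, 0.004]
ft_force: [0.9, 0.1, -0.8]
gripper_width: 0.438
gripper_force: 46.2
```

```bash
python3 st.py; python3 -c "
from h import *
snap('side','g8',(230,160,380,280),5)"
```

```text
t 21.82 pos [ 0.5674 -0.2426  0.1625] psi 177.4 z [ 0.008 -0.006 -1.   ] F [ 0.9  0.1 -0.8] w 0.438 46.20648801326752 j [-0.58  0.62  1.54 -0.    0.98 -2.11]
```

View pics/g8.png

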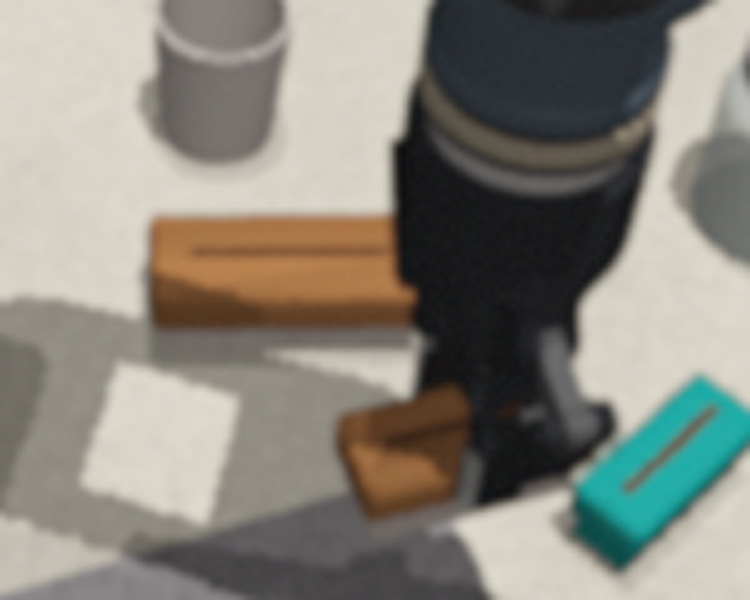

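The small brush is held level, bristles down, at crop (405,450). Carrying it over the oblong bay.

Emit:
send_rows(
  increments=[
    [[-0.13,4.6,0,0,0,0.064,0.3],[-0.13,4.6,0,0,0,0.064,0.3],[-0.13,4.6,0,0,0,0.064,0.3],[-0.13,4.6,0,0,0,0.064,0.3],[-0.13,4.6,0,0,0,0.064,0.3],[-0.13,4.6,0,0,0,0.064,0.3],[-0.13,4.6,0,0,0,0.064,0.3],[-0.13,4.6,0,0,0,0.064,0.3],[-0.13,4.6,0,0,0,0.064,0.3],[-0.13,4.6,0,0,0,0.064,0.3],[-0.13,4.6,0,0,0,0.064,0.3],[-0.13,4.7,0,0,0,0.06,0.3]],
  ],
)

```text
time: 23.38
ee_pos: [0.5478, 0.313, 0.1558]
ee_rot: [-0.353, 0.936, -0.0, -0.002]
ft_force: [0.5, -0.6, -1.2]
gripper_width: 0.437
gripper_force: 46.2
```

Emit:
send_rows(
  increments=[
    [[0,0,-3,0,0,0,0.3],[0,0,-2.5,0,0,0,0.3],[0,0,0,0,0,0,0.3],[0,0,0,0,0,0,0.3]],
  ],
)

```text
time: 23.88
ee_pos: [0.5492, 0.3119, 0.1025]
ee_rot: [-0.352, 0.936, 0.0, -0.0]
ft_force: [0.5, -0.9, -0.4]
gripper_width: 0.434
gripper_force: 46.1
```

```bash
python3 st.py; python3 -c "
from h import *
a=snap('side','a')[60:180,115:265];b=snap('top','b')[135:255,95:245]
cv2.imwrite('pics/g9.png',np.hstack([cv2.resize(x[:,:,::-1],(399,319),interpolation=cv2.INTER_CUBIC) for x in(a,b)]))"
```

```text
t 23.88 pos [0.5492 0.3119 0.1025] psi 221.2 z [-0.001 -0.    -1.   ] F [ 0.5 -0.9 -0.4] w 0.434 46.14098846912384 j [ 0.34  0.72  1.53  0.    0.9  -1.95]
```

View pics/g9.png

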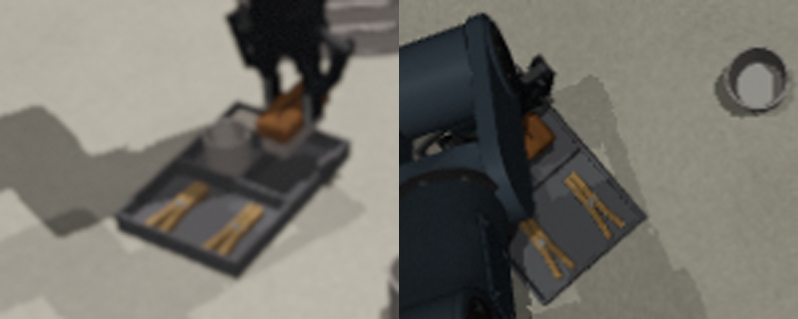

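The brush is over the oblong bay, clear of the cup. Lowering.

Emit:
send_rows(
  increments=[
    [[0,0,-2,0,0,0,0.3],[0,0,-2,0,0,0,0.3],[0,0,-1.3,0,0,0,0.3],[0,0,-0.5,0,0,0,0.3],[0,0,0,0,0,0,0.3],[0,0,0,0,0,0,0.3]],
  ],
)

```text
time: 24.72
ee_pos: [0.5496, 0.3122, 0.0452]
ee_rot: [-0.352, 0.936, -0.0, 0.0]
ft_force: [0.0, 1.0, -0.2]
gripper_width: 0.432
gripper_force: 46.2
```

```bash
python3 st.py
```

```text
t 24.73 pos [0.5496 0.3122 0.0452] psi 221.2 z [ 0.001  0.    -1.   ] F [ 0.   1.  -0.2] w 0.432 46.15501284599304 j [ 0.34  0.81  1.55  0.    0.79 -1.95]
```

Emit:
send_rows(
  increments=[
    [[0,0,-0.1,0,0,0,0.3],[0,0,0,0,0,0,0.46],[0,0,0,0,0,0,0.52],[0,0,0,0,0,0,0.56],[0,0,0,0,0,0,0.56],[0,0,2.5,0,0,0,0.56],[0,0,4,0,0,0,0.56],[0,0,5,0,0,0,0.56],[2,-5,2,0,0,0,0.56],[2,-5,0,0,0,0,0.56],[2,-5,0,0,0,0,0.56],[0,0,0,0,0,0,0.56]],
  ],
)

```text
time: 26.22
ee_pos: [0.6111, 0.1582, 0.179]
ee_rot: [-0.349, 0.937, -0.001, 0.001]
ft_force: [0.4, -0.3, 0.3]
gripper_width: 0.562
gripper_force: 0.0
```

Emit:
send_rows(
  increments=[
    [[1,-5,0,0,0,0,0.56],[1,-5,0,0,0,0,0.56],[0,-5,0,0,0,0,0.56],[0,-2,0,0,0,0,0.56],[0,0,0,0,0,0,0.56],[0,0,0,0,0,0,0.56]],
  ],
)

```text
time: 26.98
ee_pos: [0.6289, -0.006, 0.1787]
ee_rot: [-0.353, 0.936, 0.001, -0.0]
ft_force: [-0.1, -0.2, -0.5]
gripper_width: 0.56
gripper_force: 0.0
```

```bash
python3 st.py; python3 -c "
from h import *
a=snap('side','a')[60:200,115:290];b=snap('top','b')[135:255,95:245]
cv2.imwrite('pics/g10.png',np.hstack([cv2.resize(x[:,:,::-1],(399,319),interpolation=cv2.INTER_CUBIC) for x in(a,b)]))"
```

```text
t 26.98 pos [ 0.6289 -0.006   0.1787] psi 221.3 z [-0.001  0.001 -1.   ] F [-0.1 -0.2 -0.5] w 0.56 0.0 j [-0.19  0.61  1.49  0.    1.04 -2.48]
```

View pics/g10.png

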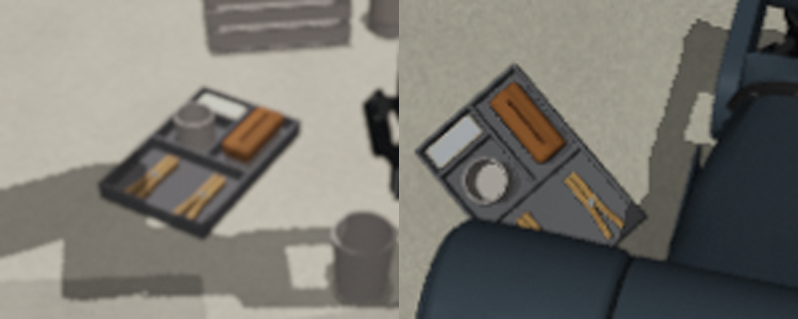

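All four things sit in their bays: the brush at (527,122), the cup at (488,180), and the pegs flat in the big bay. The look-alikes were not touched. Handing in.

```bash
python3 -c "
from rig import *
print(sign_off())"
```

```text
the job is handed in; nothing more can be done
None
```

The caddy is packed and handed in at about 27 s of the 96 s: both pegs flat in the big bay, the cup upright beside the soap, the small brush bristles down in the oblong bay, and the look-alikes left where they were; sign-off returned no verdict.

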